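# Snap the retaining clip onto the tape spindle

### The arm

A 7-joint arm with a two-finger parallel gripper is mounted at the origin on a cart in front of the work surface, level with it; the furniture and walls round the work are solid. World frame = base frame: x ahead of the robot, y to its left, z up, the work surface at z = 0. Lengths are in m, angles in rad, forces in N, time in s.
With the tool pointing down it reaches from about 0.35 to 0.9 m from the base axis. Payload 8.1 kg.
Tool frame: the origin (TCP) lies at the very end of the fingers, on their centre line; the grasp point (between the pads) lies arm.hold_point_z behind it (arm.hold_point_z is the distance from the TCP to the grasp point, in m); z points along the fingers, y is the line along which they close (so a half turn about z gives the same grasp; the last joint's range is limited). The gripper opens to 85 mm and grips with 20 to 120 N. Pads are 22 mm wide; open, the fingers measure 114 mm over their backs; the gripper's body (76 mm by 85 mm) begins 54 mm behind the grasp point. The pads swing forward as they close: fully open they stand 13 mm farther back than shut.
Start: joints at [1.146, 0.434, 0.025, 1.573, -0.012, 1.134, -0.075], TCP at [0.198, -0.593, 0.207] pointing down, gripper open.
Joint ranges: [-2.62, 2.62], [-0.44, 2.09], [-1.27, 1.32], [0.08, 2.57], [-1.32, 4.46], [0.12, 2], [-2.74, 2.74]. Speed limits (rad/s): [2.22, 2.22, 3.01, 3.01, 3.14, 3.14, 3.14].

### API

Orientations are given as a 3x3 rotation matrix whose columns are the frame's x, y, z axes.
In Python, from station import arm gives the robot as it stands.
- The arm moves only by the shell command python3 -m creep 'ROWS' [FORCE]. ROWS is JSON, a list that holds one entry, the list of rows, each a list of 5 numbers: the opening in per cent of the stroke, from 0 (shut) to 100 (fully open), then the shift along the tool's x, y, z in units of 50 mm (1.0 is 50 mm), then the turn about the tool's z in units of 5 degrees (1.0 is 5 degrees). In form: [[[hand, tx, ty, tz, roll], ...]]. A call has 1 to 5 rows; each row is the pose to reach, as a shift and turn from the pose commanded when the call began, along the tool's axes at that moment; what a row does not reach only later rows make up. A row lasts 1/8 s, in which the tool goes at most 62.5 mm and 10.7 degrees, less where a joint would pass 70% of its speed; a pose out of reach is approached as far as the arm can. A call with a gripper value outside its range is refused whole. The fingers move at their own pace and stop on an object; FORCE is the grip in N (left out, the last holds). Time passes only in rows, so rows that repeat a pose let the fingers close. It gives the time, the measured TCP pose, the force, the opening and the grip force at its end, in the units of the state.
- arm.get_state(): the state, without advancing time (a new reading comes with each control period).
- arm.get_image(name): name is "scene" or "top" or "wrist"; returns a dict with "pixels" (400x640x3 uint8, red, green, blue), "fx", "fy", "cx", "cy" (pixels), "view" (4x4, takes a point from world to camera coordinates); the wrist camera has in their place "hand_eye" (4x4, takes a point from camera to tool coordinates, whose origin is the TCP and whose axes are the flange's). Camera axes: x right, y down, z forward; pixel columns grow to the right and rows downward; lengths in m; the calibration is good to about 2 mm. A picture is of the moment at which its call begins: read the wrist's pose just before it. There is no depth.
- arm.finish_job(): hands the job in; it is judged then, once.
The state is a dict: "time_s": time; "joint_pos": joint angles; "dq": joint speeds; "joint_efforts": joint torques, N m; "position": TCP position; "ee_rot": TCP orientation; "wrist_force": force on the tool from outside, world axes, zero at the start; "ft_torque": the same for the moment, N m; "gripper_width": finger opening in m; "finger_force": force on a finger pad.
Only numpy, scipy, OpenCV 4.12 (cv2) and the standard library are available. Lean on these libraries where they do the work, as an engineer would, in place of code of your own. Each camera call takes 0.05 s, during which the arm holds its last target. There are 200 camera calls.

### The job

Lock the roll of masking tape onto its spindle with the spring clip: pinch the clip's two upright ears together so that its ring spreads, lower the spread ring over the head of the spindle that carries the tape roll, and let go so that the clip closes into the groove under the head and stays there, lying level. The bare spindle gets nothing.

Things in the scene. Friction and masses are not known exactly. Their poses are not given: they have to be found in the camera images.
- clip_ring (a point): Centre of the ring of the loose spring clip, 3 mm above the clip's underside. Bright 6 mm steel wire, 110 mm long, 80 g, lying flat, ears up; own z up, own x from ring to ears. Its spring coil, 18 mm wide, 12 mm high, lies at x -56 mm. Closed, the ring is 22 mm wide inside; fully pinched at least 40 mm, and its centre keeps this point. Its heading on the spindle is free.
- clip_ears (a point): Grip point midway between the clip's ears (at x +40 mm from the ring's centre), 34 mm above its underside; fingers close along the clip's own y. Ears: upright black round sleeves, 10 mm thick, 9 to 50 mm above the underside, 66 mm over their outsides. Pinched to the stop: 21 mm, and 4 mm farther from the ring. Takes 1.5 N at first, 5 N at the stop; hold it so with 15 to 20 N.
- clip_jaws (a joint): How far the clip is spread: the angle in rad that each jaw has turned about the coil. 0 = relaxed, closed; 0.23 = fully pinched, at the stop. Springs back when let go. About 0.02 to 0.03 when closed on the spindle's neck; the ring passes the head from about 0.11 up.
- tape_groove (a point): Middle of the groove, on the axis of the fixed spindle that carries the tape roll, 39 mm above the desk. Hub 52 mm wide up to 31 mm above the desk (tape, 98 mm wide, up to 27 mm); neck 24 mm wide from 31 to 47 mm (the groove); head 32 mm wide with conical nose, top at 64 mm. The clip's wire goes round the neck, resting on the hub. An equal spindle without tape stands 150 to 250 mm away.
Mind the look-alikes: they are no part of the job. Leave any blue or white look-alike of the part that bears tape_groove alone.

How it is judged:
By the outcome, as a careful person would: the job done as asked, in the order asked, and still so for the second after the job is handed in, with the robot touching nothing.
It also fails if it takes over 45 s, if anything falls off the work surface, if the arm or the gripper's body presses on something with over 40 N, if the wrist force passes 120 N, or if a joint passes its speed limit or range.

## Working session

There is one attempt and no reset: what is moved stays moved. The work goes in short steps, Python scripts to look and compute and a shell command to move; the robot and the scene stay as the last step left them, time stands still between calls to the robot, and variables do not carry over. Pictures are saved under pics/ and viewed, at most 10 in all, crops included, and the job is handed in when it is done.

```bash
ls; mkdir -p pics
cat > h.py <<'E'
import numpy as np, cv2
from station import arm
def shot(name,fn=None):
    s=arm.get_state(); im=arm.get_image(name)
    if fn: cv2.imwrite('pics/'+fn,im['pixels'][:,:,::-1])
    if name=='wrist':
        T=np.eye(4);T[:3,:3]=s['ee_rot'];T[:3,3]=s['position'];C=T@np.array(im['hand_eye'])
    else: C=np.linalg.inv(np.array(im['view']))
    return im['pixels'],im,C
def ray(im,C,uv,z):
    d=C[:3,:3]@np.array([(uv[0]-im['cx'])/im['fx'],(uv[1]-im['cy'])/im['fy'],1.])
    o=C[:3,3]; return o+d*(z-o[2])/d[2]
E
python3 - <<'E'
from h import *
a=shot('top','top.png');b=shot('scene','scene.png')
s=arm.get_state();print(s,arm.hold_point_z)
E
```

```text
pics
{'time_s': 0.1, 'joint_pos': array([ 1.14637801,  0.43516438,  0.02496247,  1.5740293 , -0.01161388,
        1.13399579, -0.07505575]), 'dq': array([-0.00056978, -0.00221618, -0.00132598, -0.00207922, -0.0007692 ,
       -0.00021236, -0.00140565]), 'joint_efforts': array([ 3.06643153e-03, -6.71754813e+01,  1.02790933e+00, -3.16903210e+01,
        1.56959484e-02,  7.37146300e-03,  9.35159551e-05]), 'position': array([ 0.1974806 , -0.59245178,  0.20578849]), 'ee_rot': array([[ 9.48668538e-01,  3.16271536e-01, -5.66672359e-04],
       [ 3.16272023e-01, -9.48667603e-01,  1.33661748e-03],
       [-1.14849646e-04, -1.44722956e-03, -9.99998946e-01]]), 'wrist_force': array([ 0.64354204, -0.48642333,  0.2035074 ]), 'ft_torque': array([ 0.02027824, -0.02443979, -0.0057771 ]), 'finger_force': 0.0, 'gripper_width': 0.08507310860169556} 0.0187
```

View pics/top.png

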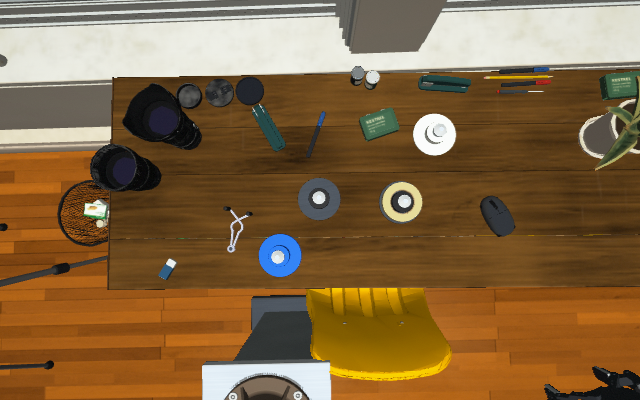

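View pics/scene.png

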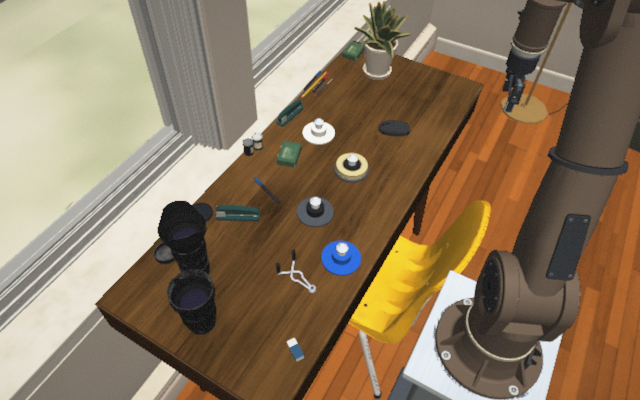

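The top view shows the tape spindle (cream) at (401,202), bare spindle at (319,198). The clip's coil is at (230,249), its ears at (227,209) and (250,213), and the blue look-alike is at (280,256).

Run:
```python
from h import *
p,im,C=shot('top')
hsv=cv2.cvtColor(p,cv2.COLOR_RGB2HSV)
m=cv2.inRange(hsv,(18,40,150),(35,140,255));m[:170]=0;m[240:]=0;m[:,:370]=0;m[:,435:]=0
c=max(cv2.findContours(m,0,2)[0],key=cv2.contourArea);e=cv2.minEnclosingCircle(c);print(e,ray(im,C,e[0],.027), 'cam',C[:3,3])
for n,uv,z in[('coil',(230.5,249),.006),('earL top',(227,209),.05),('earR top',(250.5,213),.05),('blue',(280,256),.02),('bare',(319,198),.03)]:print(n,ray(im,C,uv,z))
cr=cv2.resize(p[185:275,200:310],None,fx=6,fy=6,interpolation=2);cv2.imwrite('pics/crop.png',cr[:,:,::-1])
```

```text
((401.96954345703125, 201.2815704345703), 20.04343605041504) [ 0.54214724 -0.34848249  0.027     ] cam [ 0.49447094 -0.15090204  0.94993693]
coil [0.435538   0.08088879 0.006     ]
earL top [0.53434237 0.07727385 0.05      ]
earR top [0.52310894 0.02062107 0.05      ]
blue [ 0.41602578 -0.04483418  0.02      ]
bare [ 0.55587364 -0.14505961  0.03      ]
```

View pics/crop.png

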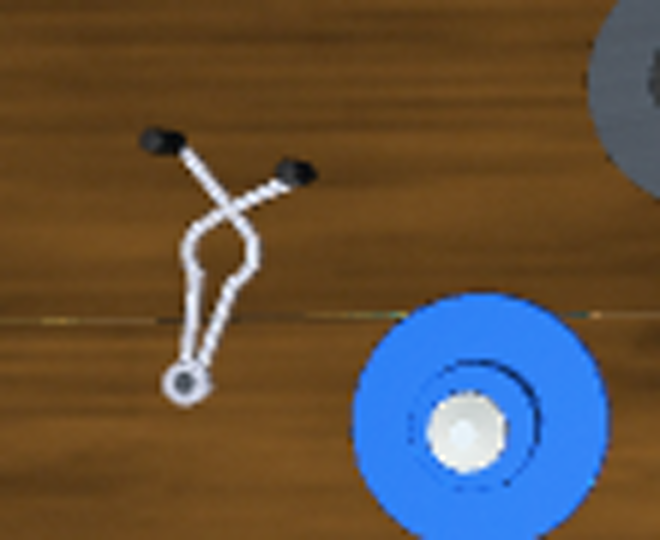

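```bash
python3 -m creep '[[[100,0.8,-0.8,0,0],[100,1.7,-1.7,0,0],[100,2.6,-2.5,0,0],[100,3.5,-3.4,0,0],[100,4.3,-4.2,0,0]]]' 20; python3 -m creep '[[[100,0.8,-0.8,0,0],[100,1.7,-1.7,0,0],[100,2.6,-2.5,0,0],[100,3.5,-3.4,0,0],[100,4.3,-4.2,0,0]]]'
```

```text
time_s: 0.78
position: [0.3359, -0.3236, 0.2065]
ee_rot: [[0.949, 0.317, 0.0], [0.317, -0.949, -0.0], [0.0, 0.0, -1.0]]
wrist_force: [1.0, -0.1, -1.0]
gripper_width: 0.0852
finger_force: 0.0
time_s: 1.4
position: [0.4734, -0.0565, 0.2066]
ee_rot: [[0.949, 0.316, 0.0], [0.316, -0.949, -0.0], [0.0, 0.0, -1.0]]
wrist_force: [1.3, -0.5, -0.9]
gripper_width: 0.0854
finger_force: 0.0
```

```bash
python3 -m creep '[[[100,0.8,-0.8,0,2],[100,1.6,-1.6,0,4],[100,1.6,-1.6,0,6],[100,1.6,-1.6,0,7.5],[100,1.6,-1.6,0,7.5]]]'
python3 - <<'E'
from h import *
shot('wrist','w1.png'); print(arm.get_state()['joint_pos'].round(2),arm.get_state()['position'])
E
```

```text
time_s: 2.02
position: [0.5232, 0.0428, 0.2063]
ee_rot: [[0.946, -0.325, -0.001], [-0.325, -0.946, -0.0], [-0.0, 0.0, -1.0]]
wrist_force: [-0.5, 0.2, 0.2]
gripper_width: 0.0851
finger_force: 0.0
[ 0.03  0.29 -0.27  1.8   0.09  1.06 -2.17] [0.52320921 0.04261479 0.20633176]
```

View pics/w1.png

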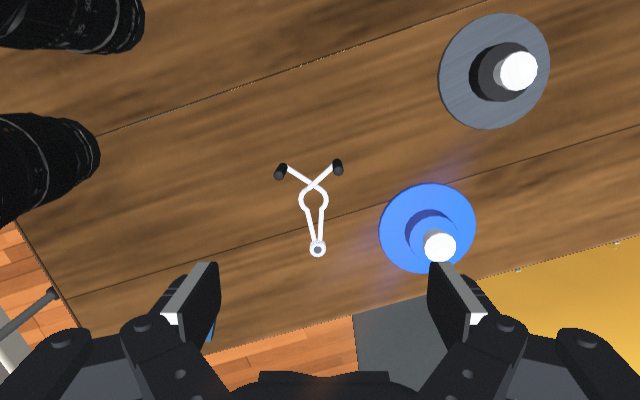

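The wrist view shows the clip with its coil at (317,248), ring at (313,200), and ears at (280,171) and (337,166).

```bash
cat > meas.py <<'E'
from h import *
p,im,C=shot('wrist')
u=[280,171];v=[337,166];w=[317,248];r=[313,200]
g=cv2.cvtColor(p,cv2.COLOR_RGB2GRAY)
def blob(mask,c,rad=16):
    m=np.zeros_like(mask);cv2.circle(m,c,rad,255,-1);n,l,st,ce=cv2.connectedComponentsWithStats(mask&m)
    k=1+np.argmax(st[1:,4]);return ce[k],st[k]
dk=cv2.inRange(g,0,48);br=cv2.inRange(cv2.cvtColor(p,cv2.COLOR_RGB2HSV),(0,0,150),(180,60,255))
e1,s1=blob(dk,u);e2,s2=blob(dk,v);co,s3=blob(br,w,9)
print(e1,s1,e2,s2,co,s3)
E1=ray(im,C,e1,.029);E2=ray(im,C,e2,.029);K=ray(im,C,co,.006)
M=(E1+E2)/2;d=(M-K)[:2];L=np.linalg.norm(d);h=np.degrees(np.arctan2(d[1],d[0]))
# heading from ear pair too
q=(E1-E2)[:2];h2=np.degrees(np.arctan2(-q[0],q[1]))
print('E',E1,E2,'sep',np.linalg.norm(q),'K',K,'mid',M,'L',L,'h',h,h2)
s=arm.get_state();R=s['ee_rot'];G=K[:2]+d/L*.096
x=np.r_[G,s['position'][2]]-s['position'];print('grip pt',G,'tool shift units',R.T@x/.05,'tool heading',np.degrees(np.arctan2(R[1,0],R[0,0])))
E
python3 meas.py
```

```text
[281.50561798 168.3258427 ] [274 163  13  14  89] [336.44736842 163.71052632] [332 159  11  13  76] [316.95609756 247.62926829] [309 239  17  18 205]
E [0.53881804 0.08122067 0.029     ] [0.52559173 0.02833332 0.029     ] sep 0.05451611690783449 K [0.43664497 0.08011976 0.006     ] mid [0.53220488 0.05477699 0.029     ] L 0.09886330476907385 h -14.853088440943502 -14.04081323711059
grip pt [0.52943725 0.05551098] tool shift units [ 3.32766940e-02 -2.85993665e-01 -7.45265329e-05] tool heading -18.898504347336956
```

```bash
python3 -m creep '[[[100,0.07,-0.29,0.5,-0.9],[100,0.07,-0.29,1.2,-0.9],[100,0.07,-0.29,1.9,-0.9],[100,0.07,-0.29,2.2,-0.9],[100,0.07,-0.29,2.2,-0.9]]]'
python3 - <<'E'
from h import *
shot('wrist','w2.png')
E
```

```text
time_s: 2.75
position: [0.531, 0.055, 0.0961]
ee_rot: [[0.968, -0.251, -0.001], [-0.251, -0.968, -0.0], [-0.001, 0.001, -1.0]]
wrist_force: [-0.2, -0.4, 0.5]
gripper_width: 0.0855
finger_force: 0.0
```

View pics/w2.png

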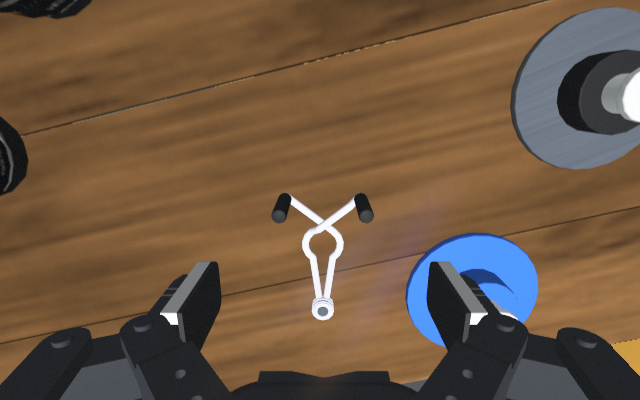

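Closer wrist view: ear tops at (279,216) and (367,216), coil at (322,311), ring centre at (322.5,245), symmetric between the fingers.

Run:
```python
from h import *
p,im,C=shot('wrist')
s=arm.get_state()
for n,uv,z in[('e1',(279,216),.05),('e2',(367,216),.05),('coil',(322,311),.011),('ring',(322.5,245),.003)]:
    P=ray(im,C,uv,z);print(n,P,(s['ee_rot'].T@(P-s['position'])/.05).round(3))
```

```text
e1 [0.53795254 0.08304381 0.05      ] [-0.03  -0.565  0.952]
e2 [0.52377465 0.02842833 0.05      ] [-0.03   0.564  0.951]
coil [0.43691572 0.08109038 0.011     ] [-1.977 -0.019  1.729]
ring [0.49078935 0.06665    0.003     ] [-0.862 -0.01   1.89 ]
```

```bash
python3 -m creep '[[[100,0,0,0.6,0],[100,0,0,1.2,0],[100,0,0,1.6,0],[100,0,0,1.6,0],[100,0,0,1.6,0]]]' && python3 -m creep '[[[60,0,0,0,0],[40,0,0,0,0],[20,0,0,0,0],[10,0,0,0,0],[10,0,0,0,0]]]' 20; python3 -m creep '[[[10,0,0,0,0],[10,0,0,0,0],[10,0,0,0,0],[10,0,0,0,0]]]'
```

```text
time_s: 3.48
position: [0.5326, 0.0555, 0.0179]
ee_rot: [[0.968, -0.251, 0.002], [-0.251, -0.968, 0.0], [0.002, -0.001, -1.0]]
wrist_force: [-0.3, -0.2, -0.1]
gripper_width: 0.0858
finger_force: 0.0
time_s: 4.1
position: [0.5345, 0.0553, 0.0185]
ee_rot: [[0.968, -0.252, 0.006], [-0.252, -0.968, 0.0], [0.005, -0.002, -1.0]]
wrist_force: [2.6, -1.9, 12.4]
gripper_width: 0.0179
finger_force: 19.4
time_s: 4.6
position: [0.5345, 0.0553, 0.0185]
ee_rot: [[0.968, -0.252, 0.006], [-0.252, -0.968, 0.0], [0.005, -0.002, -1.0]]
wrist_force: [2.6, -0.8, 11.1]
gripper_width: 0.0177
finger_force: 19.7
```

```bash
python3 -m creep '[[[10,0,0,-0.3,0],[10,0,0,-0.8,0],[10,0,0,-1.6,0],[10,0,0,-2.4,0],[10,0,0,-2.4,0]]]'
python3 - <<'E'
from h import *
shot('wrist','w3.png')
E
```

```text
time_s: 5.22
position: [0.5332, 0.0558, 0.1401]
ee_rot: [[0.968, -0.251, 0.006], [-0.251, -0.968, 0.001], [0.005, -0.002, -1.0]]
wrist_force: [-0.1, 0.9, -1.5]
gripper_width: 0.0182
finger_force: 19.6
```

View pics/w3.png

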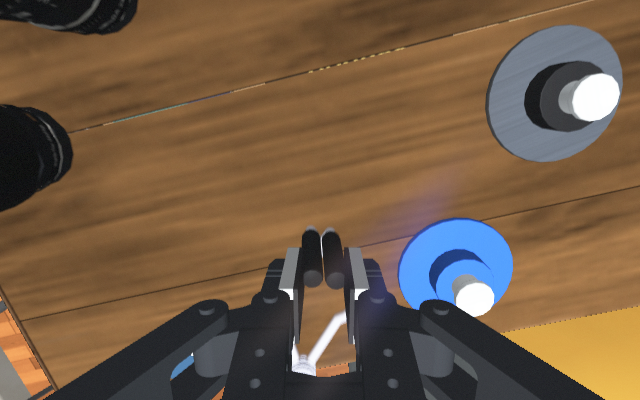

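Run:
```python
from h import *
p,im,C=shot('wrist');q=shot('scene')
s=arm.get_state();H=np.array(im['hand_eye'])
def tr(uv,z):
    return ray(im,H,uv,z)*1000
for n,uv,z in[('earLtop',(312,279),-.0315),('earRtop',(334,279),-.0315),('earLbot',(313,232),.0095),('earRbot',(331,232),.0095),('coil',(303,367),.0095),('wire',(343,316),.0155)]:print(n,tr(uv,z).round(1))
# project predicted points
for n,P in[('coil',(-.096,0,.0125)),('ring',(-.044,0,.0155)),('earLtop',(0,-.006,-.0315))]:
    c=np.linalg.inv(H)@np.r_[P,1];print(n,im['fx']*c[0]/c[2]+im['cx'],im['fy']*c[1]/c[2]+im['cy'])
cr=cv2.resize(p[220:400,230:420],None,fx=3.5,fy=3.3,interpolation=2)
P=s['position'];c=np.array(q[1]['view'])@np.r_[P,1];u=int(q[1]['fx']*c[0]/c[2]+q[1]['cx']);v=int(q[1]['fy']*c[1]/c[2]+q[1]['cy']);print(u,v)
c2=cv2.resize(q[0][max(0,v-50):v+50,max(0,u-60):u+60],None,fx=4,fy=4,interpolation=2)
cv2.imwrite('pics/c3.png',cr[:,:,::-1]);cv2.imwrite('pics/c4.png',c2[:,:,::-1])
```

```text
earLtop [ -1.6  -4.9 -31.5]
earRtop [ -1.6   4.5 -31.5]
earLbot [ 3.3 -5.6  9.5]
earRbot [3.3 4.  9.5]
coil [-85.2 -12.5   9.5]
wire [-53.3  11.7  15.5]
coil 323.5389750102534 377.47624882577713
ring 323.51534340327595 302.4532049486863
earLtop 309.4881120409021 275.6652636862682
284 236
```

View pics/c3.png

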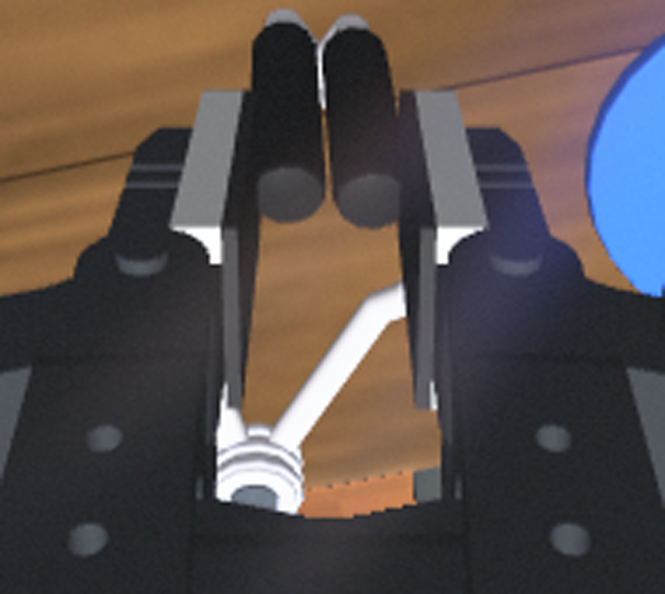

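View pics/c4.png

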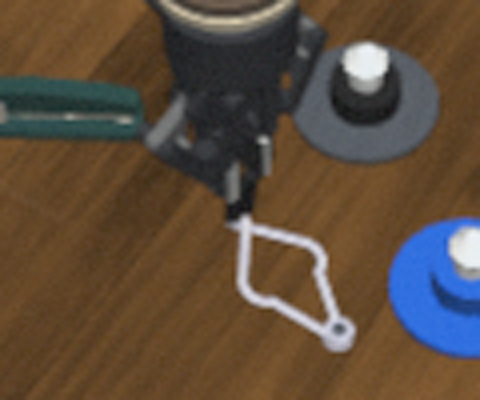

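The wrist crop shows the ears pinched between the pads and the coil off to the left at about (302,370). So the clip is yawed some 8° in the hand and may droop. The scene crop shows the ring spread, with the coil at (309,268).

```bash
cat > tri.py <<'E'
from h import *
def dirr(im,C,uv): 
    d=C[:3,:3]@np.array([(uv[0]-im['cx'])/im['fx'],(uv[1]-im['cy'])/im['fy'],1.]);return d/np.linalg.norm(d)
def tri(a,ua,b,ub):
    da,db=dirr(a[1],a[2],ua),dirr(b[1],b[2],ub);oa,ob=a[2][:3,3],b[2][:3,3]
    t=np.linalg.lstsq(np.c_[da,-db],ob-oa,rcond=None)[0];A,B=oa+t[0]*da,ob+t[1]*db
    return (A+B)/2,np.linalg.norm(A-B)*1000
E
python3 - <<'E'
from tri import *
w=shot('wrist');q=shot('scene');t=shot('top','t2.png')
s=arm.get_state();R,P=s['ee_rot'],s['position']
X,e=tri(w,(302,369),q,(309,268));print('coil',X,e,'tool mm',(R.T@(X-P)*1000).round(1))
br=cv2.inRange(cv2.cvtColor(t[0],cv2.COLOR_RGB2HSV),(0,0,140),(180,60,255))
c=np.array(t[1]['view'])@np.r_[X,1];uv=(t[1]['fx']*c[0]/c[2]+t[1]['cx'],t[1]['fy']*c[1]/c[2]+t[1]['cy']);print('coil in top',uv)
# height of points in scene assuming pt on clip plane: tool frame position for scene pixel at several z
for n,uv in[('wireL',(224+250/4,186+295/4)),('wireR',(224+320/4,186+255/4)),('cross',(224+243/4,186+222/4))]:
    for z in(.0155,.03):
        Y=ray(q[1],q[2],uv,P[2]-z);print(n,z,(R.T@(Y-P)*1000).round(1))
u,v=map(int,uv)
u,v=int(c[0]/c[2]*t[1]['fx']+t[1]['cx']),int(c[1]/c[2]*t[1]['fy']+t[1]['cy'])
cv2.imwrite('pics/c5.png',cv2.resize(t[0][v-60:v+40,u-60:u+60],None,fx=5,fy=5,interpolation=2)[:,:,::-1]);print(u,v)
E
```

```text
coil [0.44044496 0.09198512 0.11660651] 1.858614965858542 tool mm [-96.5 -13.1  19.1]
coil in top (np.float64(213.3380564520025), np.float64(250.36397999032516))
wireL 0.0155 [-43.6 -35.4  15.6]
wireL 0.03 [-36.6 -29.3  30. ]
wireR 0.0155 [-53.1  14.6  15.6]
wireR 0.03 [-46.2  21.4  30.1]
cross 0.0155 [-2.1 -1.8 15.5]
cross 0.03 [ 5.6  4.8 30. ]
213 250
```

View pics/c5.png

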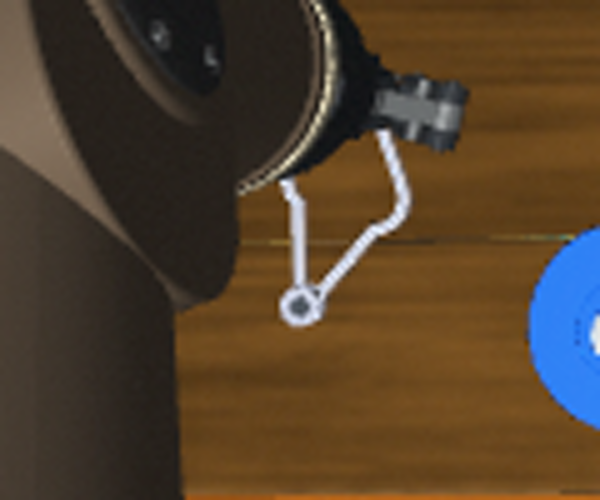

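Yaw is about 8° and droop about 7°, so the ring centre sits near tool (-42, -6.5) mm. I'll carry the clip most of the way to the tape spindle at a moderate speed, then look.

```bash
python3 -m creep '[[[10,0.1,0.3,-0.3,0],[10,0.3,0.9,-0.5,0],[10,0.6,1.6,-0.5,0],[10,0.9,2.3,-0.5,0],[10,1.15,3.0,-0.5,0]]]'; python3 -m creep '[[[10,0.3,0.7,0,0],[10,0.6,1.5,0,0],[10,0.9,2.3,0,0],[10,1.1,2.8,0,0],[10,1.15,3.0,0,0]]]';python3 -m creep '[[[10,0,0,0,0]]]'
python3 - <<'E'
from h import *
shot('wrist','w4.png')
E
```

```text
time_s: 6.15
position: [0.549, -0.1055, 0.1606]
ee_rot: [[0.968, -0.251, -0.001], [-0.251, -0.968, 0.0], [-0.001, 0.0, -1.0]]
wrist_force: [0.1, -0.9, -0.8]
gripper_width: 0.0178
finger_force: 19.6
time_s: 6.78
position: [0.5665, -0.2658, 0.1603]
ee_rot: [[0.967, -0.254, -0.002], [-0.254, -0.967, 0.0], [-0.002, 0.0, -1.0]]
wrist_force: [-0.6, 0.3, -1.8]
gripper_width: 0.0177
finger_force: 19.6
time_s: 6.9
position: [0.5669, -0.2637, 0.1608]
ee_rot: [[0.968, -0.252, -0.001], [-0.252, -0.968, 0.001], [-0.001, -0.0, -1.0]]
wrist_force: [0.1, 0.1, -0.5]
gripper_width: 0.0172
finger_force: 19.6
```

View pics/w4.png

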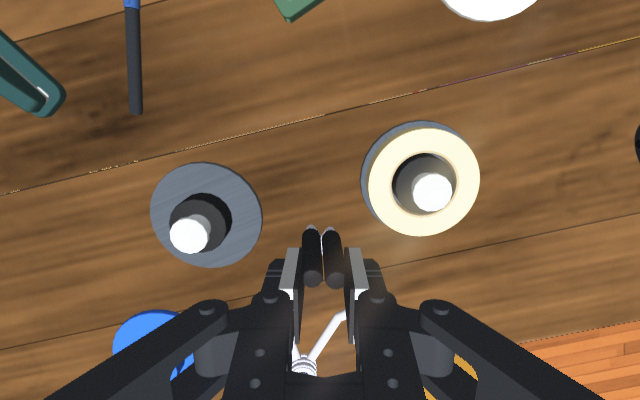

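The tape is centred at about (424,182) with its white head at (432,191). The clip looks unchanged, with the coil at (303,367). That was the last picture I may view, so from here on I only measure.

```bash
cat > m2.py <<'E'
from tri import *
w=shot('wrist');q=shot('scene');t=shot('top');p,im,C=w
s=arm.get_state();R,P=s['ee_rot'],s['position']
hsv=cv2.cvtColor(p,cv2.COLOR_RGB2HSV)
m=cv2.inRange(hsv,(15,25,180),(35,140,255));m[:100]=0;m[250:]=0;m[:,:340]=0;m[:,500:]=0
c=max(cv2.findContours(m,0,2)[0],key=cv2.contourArea);e=cv2.fitEllipse(cv2.convexHull(c));T=ray(im,C,e[0],.027);print(e,'tape',T)
wm=cv2.inRange(hsv,(0,0,200),(180,24,255));k=np.zeros_like(wm);cv2.circle(k,(432,191),26,255,-1);wm&=k
c=max(cv2.findContours(wm,0,2)[0],key=cv2.contourArea);e=cv2.minEnclosingCircle(c);print('head',e,[ray(im,C,e[0],z)[:2].round(4) for z in(.05,.056)])
k[:]=0;k[345:385,285:322]=255;b=cv2.inRange(hsv,(0,0,150),(180,60,255))&k
ys,xs=np.nonzero(b);print('coil px',xs.min(),xs.max(),xs.mean(),ys.min())
E
python3 m2.py
```

```text
((425.2619934082031, 182.00616455078125), (104.95403289794922, 114.42391204833984), 54.451499938964844) tape [ 0.54409485 -0.34858086  0.027     ]
head ((433.5641174316406, 192.57691955566406), 19.932273864746094) [array([ 0.541 , -0.3485]), array([ 0.5431, -0.3471])]
coil px 292 321 305.5890652557319 345
```

```bash
python3 -m creep '[[[10,0.3,0.6,0,0],[10,0.6,1.3,0,0],[10,0.8,1.89,0,0],[10,0.8,1.89,0.5,0],[10,0.8,1.89,1.0,0]]]'; python3 -m creep '[[[10,0,0,0,0],[10,0,0,0,0]]]'
python3 - <<'E'
from tri import *
s=arm.get_state();R,P=s['ee_rot'],s['position'];S=np.array([.5425,-.3483,.06]);print('spindle in tool mm',(R.T@(S-P)*1000).round(1))
q=shot('scene');w=shot('wrist')
def proj(im,C,X):
    c=np.linalg.inv(C)@np.r_[X,1];return im['fx']*c[0]/c[2]+im['cx'],im['fy']*c[1]/c[2]+im['cy']
u,v=map(int,proj(q[1],q[2],P+R@[-.045,0,.02]))
h=cv2.cvtColor(q[0],cv2.COLOR_RGB2HSV)[v-20:v+22,u-24:u+24]
print(u-24,v-20)
for r in h: print(''.join('#' if a[2]>140 and a[1]<50 else ('o' if 15<a[0]<35 and a[2]>140 else ('.' if a[2]>60 else ' ')) for a in r))
E
```

```text
time_s: 7.72
position: [0.5827, -0.365, 0.1112]
ee_rot: [[0.968, -0.251, 0.001], [-0.251, -0.968, 0.0], [0.001, -0.0, -1.0]]
wrist_force: [-0.3, -0.0, -1.8]
gripper_width: 0.0179
finger_force: 19.6
time_s: 7.98
position: [0.583, -0.3651, 0.1127]
ee_rot: [[0.968, -0.251, 0.001], [-0.251, -0.968, -0.0], [0.001, 0.0, -1.0]]
wrist_force: [-0.3, -0.3, -1.1]
gripper_width: 0.0178
finger_force: 19.6
spindle in tool mm [-43.5  -6.1  52.6]
330 127
###.....     ...   .............................
####....     ...   .............................
#####....    ...   .............................
#####.....   ...  ..............................
#####...... ....  ..............................
#####..........   ..............................
#####.......     ...............................
#####.......     ...............................
#####.......     ...............................
#####......      ...............................
####.......     ................................
###........   ..................................
##............##................................
#...........#######.
[... 700 characters left out ...]
#.............
..........ooooooooo#########oooo###.............
.........ooooooooo############ooo#####..........
........ooooooooo##################.###.........
........ooooooooo##################..##.........
.......ooooooooo.###########oo#########.........
.......ooooooo.. .##########.ooo#######.........
......oooooooo.  ..########. .ooo#####..........
......ooooooo.    ...####..   .ooo###o..........
......ooooooo.    ..#####..   .ooooooo..........
......ooooooo.    ..#####.    .ooooooo..........
......ooooooo.     .......    .ooooooo..........
......oooooooo       ..       .ooooooo..........
.......ooooooo.              .oooooooo..........
.......oooooooo..            .oooooooo..........
```

Run:
```python
from tri import *
s=arm.get_state();R,P=s['ee_rot'],s['position']
q=shot('scene');p,im,C=q
h=cv2.cvtColor(p,cv2.COLOR_RGB2HSV)[127:169,330:378]
a=np.array(R.T@(C[:3,3]-P))
def pl(uv):  # intersect clip plane: tool z = .015 -.1*(x-.004)
    d=R.T@(C[:3,:3]@np.array([(uv[0]-im['cx'])/im['fx'],(uv[1]-im['cy'])/im['fy'],1.]))
    n=np.array([.1,0,1.]);k=.0154
    t=(k-n@a)/(n@d);return (a+t*d)*1000
for n,uv in[('ear',(345.5,139.5)),('L1',(345,143)),('L2',(345,147)),('L3',(345.3,150.5)),('L4',(348,152.3)),('L5',(351,153.5)),('R0',(354,142)),('R1',(358,144)),('R2',(360,146)),('R3',(360.3,149)),('R4',(361,152)),('R5',(363,155)),('coil',(366,158.5))]:print(n,pl(uv).round(1))
```

```text
ear [-6.   1.5 16. ]
L1 [-14.5 -10.2  16.9]
L2 [-25.3 -22.1  17.9]
L3 [-35.2 -31.6  18.9]
L4 [-45.2 -30.8  19.9]
L5 [-54.3 -27.5  20.8]
R0 [-29.8  13.5  18.4]
R1 [-43.2  16.7  19.7]
R2 [-52.5  15.2  20.6]
R3 [-61.    6.9  21.5]
R4 [-70.2  -0.5  22.4]
R5 [-81.8  -4.8  23.6]
coil [-96.7  -8.3  25.1]
```

```bash
python3 -m creep '[[[10,0,0.02,0.2,0],[10,0,0.02,0.4,0],[10,0,0.02,0.6,0],[10,0,0.02,0.6,0]]]'; python3 -m creep '[[[10,0,0,0.1,0],[10,0,0,0.25,0],[10,0,0,0.4,0],[10,0,0,0.4,0]]]'
```

```text
time_s: 8.62
position: [0.5812, -0.3661, 0.08]
ee_rot: [[0.968, -0.251, -0.002], [-0.251, -0.968, 0.001], [-0.002, -0.001, -1.0]]
wrist_force: [-0.4, 0.8, -0.2]
gripper_width: 0.0178
finger_force: 19.6
time_s: 9.12
position: [0.5814, -0.3663, 0.0606]
ee_rot: [[0.968, -0.252, -0.001], [-0.252, -0.968, 0.001], [-0.001, -0.0, -1.0]]
wrist_force: [0.6, 0.5, -0.5]
gripper_width: 0.0176
finger_force: 19.6
```

```bash
python3 -m creep '[[[10,0.02,0,0.08,0],[10,0.03,0,0.14,0],[10,0.03,0,0.14,0]]]'; python3 -m creep '[[[10,0.02,0,0.04,0],[10,0.02,0,0.08,0],[10,0.02,0,0.08,0]]]'
cat > asc.py <<'E'
from tri import *
q=shot('scene')[0]; h=cv2.cvtColor(q,cv2.COLOR_RGB2HSV)[133:185,325:385]
for r in h: print(''.join('#' if a[2]>140 and a[1]<50 else ('o' if 15<a[0]<35 and a[2]>140 else ('.' if a[2]>60 else ' ')) for a in r))
E
python3 asc.py
```

```text
time_s: 9.5
position: [0.5834, -0.3669, 0.0543]
ee_rot: [[0.968, -0.251, -0.0], [-0.251, -0.968, 0.0], [-0.0, -0.0, -1.0]]
wrist_force: [-0.7, -0.5, -1.1]
gripper_width: 0.018
finger_force: 19.6
time_s: 9.88
position: [0.5851, -0.3673, 0.0509]
ee_rot: [[0.968, -0.251, 0.001], [-0.251, -0.968, -0.001], [0.001, 0.0, -1.0]]
wrist_force: [2.0, -0.4, 1.9]
gripper_width: 0.0177
finger_force: 20.0
#####.         .       ..................................   
######.       .       .##...................................
#######                .....................................
#######.               .....................................
########.              .....................................
########..        ..   .....................................
#######.....     ...   .....................................
######......    ....   .....................................
#####.......    ....   .....................................
###.........    ....   .....................................
#...........    ...   ......................................
.............   ...  ..............
[... 1765 characters left out ...]
oooooo.#####.................
..................ooooooooooooooooooo####...................
...................o.oooooooooooooooooo.....................
..................ooooooooooooooooooo.......................
..................o..ooooooooooooooo........................
.......................oooooooooo...........................
.......................oo.oo................................
............................................................
............................................................
............................................................
............................................................
............................................................
```

```bash
python3 -m creep '[[[10,0.01,0,0.04,0],[10,0.02,0,0.06,0],[10,0.02,0,0.06,0]]]'; python3 -m creep '[[[10,0,0,0.03,0],[10,0,0,0.04,0],[10,0,0,0.04,0]]]'
```

```text
time_s: 10.3
position: [0.5874, -0.3678, 0.0488]
ee_rot: [[0.968, -0.251, 0.004], [-0.251, -0.968, -0.001], [0.004, 0.0, -1.0]]
wrist_force: [3.4, -1.2, 6.4]
gripper_width: 0.0179
finger_force: 20.6
time_s: 10.68
position: [0.5887, -0.3681, 0.0477]
ee_rot: [[0.968, -0.251, 0.006], [-0.251, -0.968, -0.002], [0.007, 0.001, -1.0]]
wrist_force: [5.4, -1.0, 9.8]
gripper_width: 0.0176
finger_force: 20.9
```

```bash
python3 -m creep '[[[35,0,0,0,0],[50,0,0,0,0],[65,0,0,0,0],[80,0,0,0,0],[100,0,0,0,0]]]'; python3 -m creep '[[[100,0,0,0,0],[100,0,0,0,0],[100,0,0,0,0]]]'; python3 asc.py | sed -n 12,47p
```

```text
time_s: 11.3
position: [0.585, -0.3674, 0.0452]
ee_rot: [[0.968, -0.252, -0.001], [-0.252, -0.968, 0.0], [-0.001, -0.0, -1.0]]
wrist_force: [0.0, 0.1, 0.5]
gripper_width: 0.0838
finger_force: 0.0
time_s: 11.68
position: [0.5854, -0.3674, 0.0455]
ee_rot: [[0.968, -0.251, 0.0], [-0.251, -0.968, -0.0], [0.0, 0.0, -1.0]]
wrist_force: [0.7, -0.5, -0.1]
gripper_width: 0.0851
finger_force: 0.0
.....    ................  .................................
....     ................  .................................
....     ...............   .................................
.....   ....  ..........   .................................
......  ....   .........   .................................
....... ....  ..........  ..................................
...........   ..............................................
............  ..........##..................................
...........   .........###ooo...............................
...........   .....oooo###ooooooo...........................
...........   ...oooooo#######ooooo.........................
...........   .oooooooo########oooooo..
[... 785 characters left out ...]
###.####oooo.................
.............ooooooooo..       .##########..................
.............oooooooooooo......oo######.###.................
..............ooooooooooooooooooooo########.................
................oooooooooooooooooooo#######.................
.................ooooooooooooooooooo######..................
..................ooooooooooooooooooo#####..................
...................o.oooooooooooooooooo.....................
..................o.ooooooooo.ooooooo.......................
..................o.oooooooooooooooo........................
......................ooooooooooo.o.........................
.......................oo...................................
```

```bash
python3 -m creep '[[[100,0,0,-0.3,0],[100,0,0,-0.8,0],[100,0,0,-1.6,0],[100,0,0,-2.2,0],[100,0,0,-2.2,0]]]'
python3 - <<'E'
from tri import *
def proj(im,C,X):
    c=np.linalg.inv(C)@np.r_[X,1];return np.array([im['fx']*c[0]/c[2]+im['cx'],im['fy']*c[1]/c[2]+im['cy']])
w=shot('wrist');q=shot('scene');S=np.array([.5425,-.3483,.04])
for a,hw,st in((w,(54,62),2),(q,(24,26),1)):
    u,v=proj(a[1],a[2],S).astype(int);print(u-hw[1],v-hw[0],'step',st)
    h=cv2.cvtColor(a[0],cv2.COLOR_RGB2HSV)[v-hw[0]:v+hw[0]:st,u-hw[1]:u+hw[1]:st]
    for r in h: print(''.join('#' if b[2]>150 and b[1]<45 else ('o' if 15<b[0]<35 and b[2]>140 else ('.' if b[2]>50 else ' ')) for b in r))
E
```

```text
time_s: 12.35
position: [0.5873, -0.3683, 0.1599]
ee_rot: [[0.968, -0.252, 0.006], [-0.252, -0.968, -0.003], [0.006, 0.001, -1.0]]
wrist_force: [-0.3, 0.6, -0.0]
gripper_width: 0.0854
finger_force: 0.0
252 185 step 2
.......................ooooooooooooooooo......................
.....................oooooooooooooooooooooo...................
..................    ooooooooooooooooooooooo.................
.................     .ooooooooooooooooooooooo................
...............oo      #oooooooooooooooooooooooo..............
..............ooo      ##oooooooooooooooooooooooo.............
.............ooo      .###oooooooooooooooooooooo.   ..........
............oooo      #####oooooooooooooooooooo.    ..........
...........ooooo ...  o####ooooooooooooooooooo#      .........
..........ooooo ..... oo####oooooooooooooooo###      .........
.........oooooo ..... ooo####oooooooooooooo####.      ........
.........oooooo.......ooo#####.     .oooo#######      ........
........oooooooo.....ooo. .####        #######oo       .......
........ooooooooo..ooo.    #####...  .#######ooo.  ... .......
.
[... 4377 characters left out ...]
#..........
..............ooooooooooooooooooooo########.........
................oooooooooooooooooooo#######.........
.................ooooooooooooooooooo######..........
..................ooooooooooooooooooo####...........
...................o.oooooooooooooooooo.............
..................o.oooooo.oooooooooo...............
....................oooooooooooooooo................
......................ooooooooooo.o.................
.......................oo.oo........................
....................................................
....................................................
....................................................
....................................................
```

Run:
```python
from tri import *
w=shot('wrist');q=shot('scene')
h=cv2.cvtColor(w[0],cv2.COLOR_RGB2HSV)
sub=h[275:325,285:330]; m=(sub[...,2]>150)&(sub[...,1]<45)
for r in m[::2]: print(''.join('#' if b else '.' for b in r))
for n,a,b in(('earL',(289,205),(337.5,148)),('earR',(357,213),(350.5,142))):
    print(n,tri(w,a,q,b))
ys,xs=np.nonzero(m[18:]);print(xs.mean()+285,ys.mean()+293)
for dv in(300,304,308):print(dv,tri(w,(305,dv),q,(364.5,171)))
```

```text
...............#######.....#######...........
...............#######....#######............
...............#######...#######.............
................######...#######.............
................######..#######..............
................##############...............
..............###############................
.............#################...............
............###################..............
............###################..............
............######.#....#######..............
...........######........######..............
...........######.........#####..............
...........######........######..............
.............#######..########...............
...............#############.................
...................#####.....................
.............................................
.............................................
.............................................
.............................................
.............................................
.............................................
.............................................
.............................................
earL (array([ 0.58880092, -0.34124619,  0.0761268 ]), np.float64(2.669884857445408))
earR (array([ 0.56857475, -0.38819182,  0.07247209]), np.float64(2.028322553092775))
305.6701030927835 299.3453608247423
300 (array([ 0.48800584, -0.32488794,  0.04360566]), np.float64(0.020028675802589123))
304 (array([ 0.48652765, -0.32372068,  0.04603564]), np.float64(2.1843998260627537))
308 (array([ 0.48507487, -0.32256706,  0.04845374]), np.float64(4.3617353462311))
```

```bash
python3 -c "
from station import arm
print(arm.finish_job())"
```

```text
the job is handed in; nothing more can be done
None
```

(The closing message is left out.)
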